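# Shut the kettle and switch it on to boil

### The job

Set the kettle to boil, only by pressing with the closed fingers: first push its open lid down until it catches shut, then switch on its socket by pressing down the raised near end of the rocker in front of the plug, and last press the lever at the end of the kettle's handle down so that it stays down. Do not switch the socket on before the lid is shut, nor press the lever before the socket is on. Lift nothing, keep the kettle where it stands, leave the other two rockers off and the other things on the worktop undisturbed, and finish with the lid still shut.

Things in the scene. Friction and masses are not known exactly. Their poses are not given: they have to be found in the camera images.
- power_set: Fixed set, one rigid piece on the worktop: the kettle's round black power base on the right, a white three-socket block on the left, a thin black cord between. Origin on the worktop between them, z up, x away from the robot at yaw 0, y to the left. Wall cabinets hang 0.46 m above the worktop from about x 0.58 m on (left of the kettle): cross from one job to the next nearer the robot.
- base_top (a point): Centre of the top of the black power base: 168 mm across, 18 mm high.
- block_top (a point): Centre of the top of the white block: 104 mm in the set's x, 252 mm in y, 42 mm high. Three sockets 74 mm apart along y in its far half; 47 mm nearer (-x) than each socket is the middle of that socket's own rocker.
- plug_top (a point): Centre of the top of the kettle's round black plug, 37 mm across, standing to 76 mm above the worktop in the middle socket, 47 mm behind the middle of its rocker.
- kettle: Loose steel kettle, about 1.3 kg, standing on the power base. Origin: centre of its underside, 18 mm above the worktop. z up, +y to the spout, -y to the black handle. 156 mm across at the foot, 119 mm at the rim, rim 156 mm above the origin. The handle's flat top (34 mm wide, 162 mm above the origin) runs from y -56 to -140 mm and carries the lid release button and, outermost, the lever.
- kettle_lid (a joint): Black round lid, 109 mm across, 13 mm thick, hinged at its handle side. 0 = shut and caught; 0.95 rad = open at its stop, held by a weak spring. Pushing it down takes 1 to 3 N at its middle, about 6 N for the last few mm, where a sprung catch at the spout side snaps over and keeps it at 0. Let go earlier it springs open.
- lid_hinge (a point): Point on the lid's hinge axis, at y -54, z 158 mm in the kettle's frame; the axis runs along the kettle's x.
- lid_middle (a point): Middle of the lid's outer face, moving with it: 54.5 mm from the hinge axis along the lid and 13 mm off its underside. With the lid shut it lies on the kettle's axis, 171 mm above the kettle's origin, facing up. The far edge of the lid is 109 mm from the hinge.
- rocker_middle (a joint): Rocker switch of the middle socket (the kettle's plug), 35 mm long (along the set's x) and 21 mm wide. 0 = off: its near end, towards the set's -x, is raised. 0.40 rad = on: near end down. It snaps over the middle and stays; about 3 N on the near end; the pressed end travels 5 mm.
- rocker_middle_pad (a point): Middle of the top of the near half of that rocker, 13 mm from its pivot; when off 53 mm above the worktop, when on about 47 mm.
- rocker_left (a joint): Same rocker of the empty socket on the left (+y, 74 mm from the middle one). 0 = off. Leave off.
- rocker_right (a joint): Same rocker of the empty socket on the right (-y, 74 mm from the middle one). 0 = off. Leave off.
- boil_lever (a joint): Flat metal lever, 34 mm long and 26 mm wide, on top of the handle's outer end; it pivots at its inner end (y -100, z 166 mm in the kettle's frame) and points outwards. 0 = off: its outer end stands up by 0.34 rad. 0.34 rad = on: lying flat on the handle. It snaps over the middle and stays; about 2 N near its outer end, travel there about 8 mm.
- lever_pad (a point): Point on top of the lever, 25 mm from its pivot: when off 196 mm above the worktop, when on 188 mm (kettle standing on its base).
- release_top (a point): Top of the round lid release button (21 mm across, 4.5 mm travel, standing 5 mm above the handle's bridge, y -74 mm in the kettle's frame), between the lid and the lever. Pressing it lets the lid spring open: not wanted.
- mug: Black mug, 84 mm across, 80 mm high, origin under its middle; bystander between kettle base and block.
- tea_box: Green card box 63 x 131 x 68 mm, origin under its middle; bystander between kettle base and block.
- spoon: Spoon with red handle, 190 mm long, lying in front of the block; bystander.
- sugar_bowl: Small dark bowl, 83 mm across, 40 mm high; bystander at the front left.
- teapot: White teapot, 235 mm long, 140 mm high, origin under its middle; bystander behind.
- tumbler: Clear drinking glass, 77 mm across, 89 mm high; bystander at the back right.

How it is judged:
By the outcome, as a careful person would: the job done as asked, in the order asked, and still so for the second after the job is handed in, with the robot touching nothing.
It also fails if it takes over 51 s, if anything falls off the work surface, if the arm or the gripper's body presses on something with over 40 N, if the wrist force passes 120 N, or if a joint passes its speed limit or range.

### The arm

A 7-joint arm with a two-finger parallel gripper is mounted at the origin on a cart in front of the work surface, level with it; the furniture and walls round the work are solid. World frame = base frame: x ahead of the robot, y to its left, z up, the work surface at z = 0. Lengths are in mm, angles in rad, forces in N, time in s.
With the tool pointing down it reaches from about 425 to 950 mm from the base axis. Payload 16.7 kg.
Tool frame: the origin (TCP) lies at the centre of the arm's flange, where the gripper is bolted on; the fingertips stand 199 mm ahead of it and the grasp point (between the pads) lies 180 mm ahead of it (r.grip_depth is the distance from the TCP to the grasp point, in mm); z points along the fingers, y is the line along which they close (so a half turn about z gives the same grasp; the last joint's range is limited). The gripper opens to 94 mm and grips with 3 to 60 N. Pads are 16 mm wide; open, the fingers measure 119 mm over their backs; the gripper's body (75 mm by 177 mm) begins 78 mm behind the grasp point.
Start: joints at [0.962, 0.426, 0.074, 1.606, -0.034, 1.111, -0.067], TCP at [299.508, -604.883, 404.667] pointing down, gripper open.
Joint ranges: [-2.85, 2.85], [-0.5, 2.14], [-1.23, 1.37], [0.21, 2.46], [-1.02, 4.16], [0.16, 2.05], [-2.73, 2.73]. Speed limits (rad/s): [1.89, 1.89, 2.39, 2.39, 3.01, 3.01, 3.01].

### API

Orientations are given as a unit quaternion [w, x, y, z].
In Python, from cell import r gives the robot as it stands.
- The arm moves only by the tool play_rows, never from a script. Its argument "steps" is a list of rows, each a list of 7 numbers: the shift along the tool's x, y, z in cm, then the turn, a rotation vector about the tool's x, y, z in degrees, then the opening, from 0 (shut) to 1 (fully open). In form: [[dx, dy, dz, ax, ay, az, hand], ...]. A call has 1 to 5 rows; each row shifts and turns the commanded pose from where the row before left it, along the tool's axes as they then stand; what a row does not reach is not made up. A row lasts 1/8 s, in which the tool goes at most 62.5 mm and 10.7 degrees, less where a joint would pass 70% of its speed; a pose out of reach is approached as far as the arm can. A call is refused whole if a number of a shift passes 6.25 or a number of a turn 10.7, either way. A call with a gripper value outside its range is refused whole. The fingers move at their own pace and stop on an object; the grip force is fixed at half the most. Time passes only in rows, so rows that do not move let the fingers close. It gives the time, the measured TCP pose, the force, the opening and the grip force at its end, in the units of the state.
- r.state(): the state, without advancing time (a new reading comes with each control period).
- r.capture(name): name is "side" or "top" or "wrist"; returns a dict with "color" (400x640x3 uint8, red, green, blue), "range_z" (400x640 float32, mm along the optical axis (not along the pixel's ray), 0 where there is no reading), "fx", "fy", "cx", "cy" (pixels), "R" (3x3) and "t" (3): a world point X has camera coordinates R X + t. Camera axes: x right, y down, z forward; pixel columns grow to the right and rows downward; lengths in mm; the calibration is good to about 2 mm. A picture is of the moment at which its call begins.
- r.close_job(): hands the job in; it is judged then, once.
The state is a dict: "time": time; "qpos": joint angles; "joint_velocities": joint speeds; "joint_efforts": joint torques, N m; "ee_pos": TCP position; "eef_rot": TCP orientation; "contact_force": force on the tool from outside, world axes, zero at the start; "torque": the same for the moment, N m; "opening": opening from 0.0 (shut) to 1.0 (fully open); "gripper_force": force on a finger pad.
Only numpy, scipy, OpenCV 4.12 (cv2) and the standard library are available. Lean on these libraries where they do the work, as an engineer would, in place of code of your own. Each camera call takes 0.05 s, during which the arm holds its last target. There are 200 camera calls.

## Working session

There is one attempt and no reset: what is moved stays moved. The work goes in short steps, Python scripts to look and compute and a tool call to move; the robot and the scene stay as the last step left them, time stands still between calls to the robot, and variables do not carry over. Pictures are saved under pics/ and viewed, at most 10 in all, crops included, and the job is handed in when it is done.

Besides the shell and the picture viewer there is one more tool, called after "Emit:" as a command line: name --pt "numbers of a row" for each row, then --argument value for the rest. play_rows: Moves the arm, as the interface text tells. Its arguments: {"type":"object","properties":{"steps":{"type":"array","items":{"type":"array","items":{"type":"number"}}}},"required":["steps"]}

```bash
mkdir -p pics; ls
python3 - <<'E'
from cell import r
import cv2,numpy as np
s=r.state();print(s['time'],s['ee_pos'],s['eef_rot'],s['opening'])
for n in ("top","side"):
    c=r.capture(n);np.savez(f'{n}.npz',**c)
    cv2.imwrite(f'pics/{n}0.png',c['color'][:,:,::-1])
    print(n,c['fx'],c['fy'],c['cx'],c['cy'],np.round(c['R'],3).tolist(),c['t'])
E
```

```text
pics
0.0 [ 299.44305209 -604.73770188  403.94627468] [-6.30841898e-04  9.73693015e-01  2.27862841e-01 -1.99118171e-04] 1.0000952338329232
top 466.9808624960775 466.9808624960775 313.87845255028685 192.397164467752 [[0.016, -1.0, -0.01], [-0.997, -0.015, -0.081], [0.081, 0.011, -0.997]] [  -6.74389675  524.60741993 1628.46406   ]
side 468.49762096289135 468.49762096289135 322.9042525073607 202.28964906287257 [[0.984, 0.179, 0.009], [0.139, -0.727, -0.672], [-0.114, 0.663, -0.74]] [-5.31352668e+02  6.10612298e-01  1.76317863e+03]
```

View pics/top0.png

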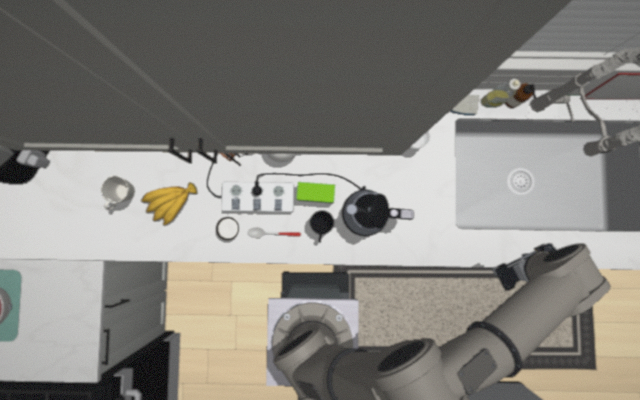

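View pics/side0.png

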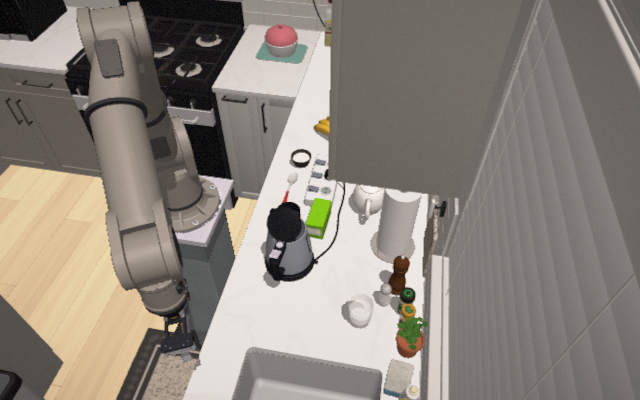

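The top view shows the block around (258,197), its plug near (257,187), the tea box at (316,192), the mug at (320,225), and the kettle around (366,213) with its handle to (408,213). The yaw is about 0. In the side view the kettle is at (290,240).

```bash
cat > h.py <<'E'
import numpy as np,cv2
def load(n): return dict(np.load(n+'.npz'))
def cloud(c):
    v,u=np.mgrid[:400,:640]; z=c['range_z']
    P=np.stack([(u-c['cx'])/c['fx']*z,(v-c['cy'])/c['fy']*z,z],-1)
    W=(P-c['t'])@c['R']; W[z<=0]=np.nan; return W
def ray(c,u,v,h):
    d=c['R'].T@np.array([(u-c['cx'])/c['fx'],(v-c['cy'])/c['fy'],1]); o=-c['R'].T@c['t']
    return o+d*(h-o[2])/d[2]
E
python3 - <<'E'
from h import *
c=load('top');W=cloud(c);Z=W[...,2]
v,u=np.mgrid[:400,:640]
print('table z',np.nanmedian(Z[235:255,150:200]))
def box(m,name):
    m=m.astype(np.uint8);n,l,st,ce=cv2.connectedComponentsWithStats(m)
    for i in range(1,n):
        if st[i,4]>25:
            p=W[l==i];rc=cv2.minAreaRect(p[:,:2].astype(np.float32))
            print(name,st[i].tolist(),np.round(p.mean(0)),[np.round(x,1) for x in rc])
reg=(u>205)&(u<440)&(v>150)&(v<250)
box(reg&(Z>34)&(Z<50)&(u<300),'block')
box(reg&(Z>60)&(Z<85)&(u<290),'plug')
box(reg&(Z>100)&(u>330),'kettle')
box(reg&(Z>190)&(u>330),'kettle>190')
box(reg&(Z>230)&(u>330),'kettle>230')
for uu in range(338,416,3): print(uu,np.round(W[213,uu]),c['color'][213,uu])
a=cv2.resize(c['color'][155:245,205:425],None,fx=3.6,fy=3.6,interpolation=cv2.INTER_CUBIC)
cv2.imwrite('pics/topcrop.png',a[:,:,::-1])
E
```

```text
table z 0.08340717547928661
block [221, 182, 72, 30, 1859] [505. 201.  43.] [array([505.9, 202. ]), array([102.4, 249.9]), np.float64(0.9)]
block [215, 217, 24, 24, 108] [395. 307.  39.] [array([392.7, 303. ]), array([79.9, 81.9]), np.float64(1.2)]
plug [267, 154, 23, 8, 65] [637. 125.  73.] [array([638. , 127.5]), array([78.3, 18.9]), np.float64(84.6)]
plug [251, 177, 11, 19, 109] [532. 200.  71.] [array([538. , 205.1]), array([58.6, 33.5]), np.float64(23.1)]
kettle [331, 151, 75, 5, 323] [ 589. -141.  497.] [array([ 589.1, -135.9]), array([181.9,   2.6]), np.float64(90.0)]
kettle [346, 189, 68, 45, 1234] [ 451. -197.  194.] [array([ 467.1, -205.7]), array([143. , 202.3]), np.float64(21.0)]
kettle>190 [331, 151, 75, 5, 323] [ 589. -141.  497.] [array([ 589.1, -135.9]), array([181.9,   2.6]), np.float64(90.0)]
kettle>190 [368, 194, 21, 35, 531] [ 454. -200.  238.] [array([ 453.8, -200.1]), array([104.6,  69.5]), np.float64(0.7)]
kettle>190 [401, 210, 12, 9, 82] [ 447. -296.  195.] [array([ 447.9, -293.1]), array([34., 26.]), np.float64(87.3)]
kettle>230 [331, 151, 75, 5, 323] [ 589. 
[... 435 characters left out ...]
3.] [51 54 55]
359 [ 454. -158.   25.] [35 34 36]
362 [ 454. -168.   31.] [34 33 35]
365 [ 454. -179.   30.] [29 35 34]
368 [ 454. -189.   33.] [33 34 38]
371 [ 445. -173.  270.] [40 40 43]
374 [ 446. -183.  260.] [35 32 33]
377 [ 446. -193.  252.] [33 37 34]
380 [ 447. -203.  240.] [42 39 39]
383 [ 448. -215.  226.] [24 25 24]
386 [ 449. -227.  204.] [23 29 32]
389 [ 450. -240.  181.] [56 57 58]
392 [ 450. -248.  187.] [199 199 205]
395 [ 450. -258.  186.] [205 204 213]
398 [ 450. -268.  180.] [89 91 94]
401 [ 450. -277.  186.] [139 139 145]
404 [ 450. -285.  192.] [184 182 189]
407 [ 450. -295.  191.] [184 182 188]
410 [ 450. -303.  197.] [176 175 181]
413 [ 451. -318.  169.] [167 165 168]
```

View pics/topcrop.png

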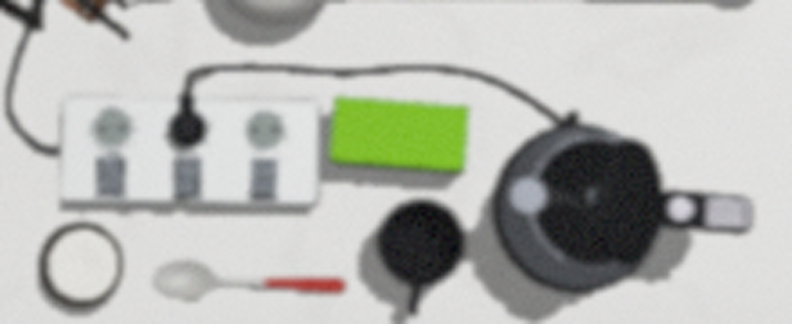

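The crop shows the block square to the world. The plug is at (186,128), its rocker at (187,178), the release button at (681,209), and the lever at (728,212) in crop pixels. The lid is open, with its hinge towards the handle. Next I'll compute the points while starting to rise and turn.

Emit:
play_rows --pt "0 0 -3 0 0 8.8 0" --pt "0 0 -3 0 0 8.8 0" --pt "0 0 -3 0 0 8.7 0" --pt "0 -4 0 0 0 0 0" --pt "1.5 -5 0 0 0 0 0"

```text
time: 0.72
ee_pos: [313.5, -514.4, 494.4]
eef_rot: [0.0, 1.0, -0.001, -0.0]
contact_force: [1.4, 0.2, 0.2]
opening: 0.505
gripper_force: 0.0
```

Run:
```python
from h import *
c=load('top');s=load('side');W=cloud(c);col=c['color'].astype(int)
cr=lambda a,b:(205+a/3.6,155+b/3.6)
for n,p,h in (('plug',(186,128),76),('rockmid',(187,178),48),('rockL',(111,176),48),('rockR',(264,179),48),('release',(681,209),185),('lever',(728,212),195)):
    print(n,np.round(ray(c,*cr(*p),h),1))
Z=W[...,2];v,u=np.mgrid[:400,:640]
# lid plane points
m=(u>366)&(u<390)&(v>190)&(v<235)&(Z>195)&(Z<285)
p=W[m];A=np.c_[p[:,:2],np.ones(len(p))];k=np.linalg.lstsq(A,p[:,2],rcond=None)[0]
print('lid plane dz/dx,dy',k,'z resid',np.std(A@k-p[:,2]),'x range',np.percentile(p[:,0],[1,50,99]))
m=(u>390)&(u<413)&(v>205)&(v<222)&(Z>160)
p=W[m];print('handle',np.polyfit(p[:,1],p[:,0],1),p.mean(0))
S=cloud(s);Zs=S[...,2];vs,us=np.mgrid[:400,:640]
m=(us>250)&(us<330)&(vs>200)&(vs<285)&(Zs>30)&(Zs<60)
p=S[m];print('side foot',np.round(np.c_[p.min(0),p.max(0)],0).tolist())
A=np.c_[2*p[:,:2],np.ones(len(p))];q=np.linalg.lstsq(A,(p[:,:2]**2).sum(1),rcond=None)[0];print('circ',q[:2],np.sqrt(q[2]+q[:2]@q[:2]))
```

```text
plug [523.5 196.7  76. ]
rockmid [477.5 198.2  48. ]
rockL [478.3 271.7  48. ]
rockR [477.7 123.9  48. ]
release [ 449.7 -255.4  185. ]
lever [ 447.4 -294.7  195. ]
lid plane dz/dx,dy [1.00619754e-01 1.11673045e+00 4.15867312e+02] z resid 5.6736480024164715 x range [404.37254908 454.58449187 504.63284319]
handle [8.48478425e-02 4.71948878e+02] [ 448.36025621 -278.01085689  185.49590376]
side foot [[349.0, 556.0], [-295.0, 71.0], [30.0, 60.0]]
circ [ 451.43671499 -123.85293465] 119.17497118589775
```

Emit:
play_rows --pt "2.4 -5 0 0 0 0 0" --pt "2.4 -5 0 0 0 0 0" --pt "2.4 -5 0 0 0 0 0" --pt "2.4 -5 0 0 0 0 0" --pt "2.4 -5 0 0 0 0 0"

```text
time: 1.35
ee_pos: [434.6, -263.0, 494.6]
eef_rot: [0.0, 1.0, 0.0, -0.0]
contact_force: [0.4, 0.1, -1.0]
opening: 0.007
gripper_force: 0.0
```

Emit:
play_rows --pt "2.0 -5 0 0 0 0 0" --pt "0 0 0 0 0 0 0"

```text
time: 1.6
ee_pos: [455.5, -211.0, 494.6]
eef_rot: [-0.0, 1.0, 0.003, 0.0]
contact_force: [-0.5, 0.2, -1.0]
opening: 0.005
gripper_force: 0.0
```

Run:
```python
from cell import r
import cv2,numpy as np
c=r.capture('wrist');np.savez('wrist.npz',**c)
cv2.imwrite('pics/w1.png',c['color'][:,:,::-1])
c=r.capture('side');cv2.imwrite('pics/s1.png',cv2.resize(c['color'][150:300,200:400],None,fx=3.5,fy=3.5)[:,:,::-1])
s=r.state();print(s['ee_pos'],s['contact_force'],s['qpos'])
```

```text
[ 454.20987975 -214.60716506  494.54939066] [-0.39135157 -0.84187823  0.29235652] [ 0.41250577  0.07231569 -0.1051168   1.86354963  0.00828974  1.20648031
 -1.26444282]
```

View pics/w1.png

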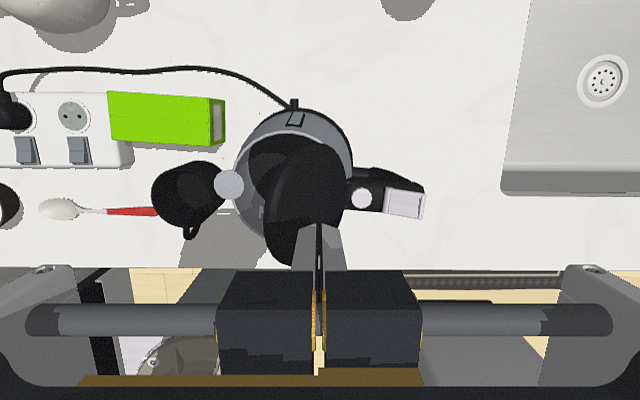

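The wrist view shows the closed fingers over the open lid. The lid hinge side faces the handle, and the button is at (361,198) with the lever at (404,203). Next I push down, drifting towards the spout.

Emit:
play_rows --pt "0.1 -0.6 0 0 0 0 0" --pt "0 0 2.0 0 0 0 0" --pt "0 0 1.5 0 0 0 0" --pt "0 -0.4 1.0 0 0 0 0" --pt "0 -0.4 1.0 0 0 0 0"

```text
time: 2.33
ee_pos: [455.2, -200.6, 439.3]
eef_rot: [-0.0, 1.0, 0.0, 0.0]
contact_force: [-0.6, 0.3, 0.8]
opening: 0.003
gripper_force: 0.3
```

Emit:
play_rows --pt "0 -0.6 1.0 0 0 0 0" --pt "0 -0.6 1.0 0 0 0 0" --pt "0 -0.6 1.0 0 0 0 0" --pt "0 -0.6 0.8 0 0 0 0" --pt "0 -0.4 0.5 0 0 0 0"

```text
time: 2.95
ee_pos: [455.1, -172.4, 396.2]
eef_rot: [-0.0, 1.0, 0.0, -0.0]
contact_force: [-0.9, -4.0, 5.1]
opening: 0.002
gripper_force: 3.6
```

Emit:
play_rows --pt "0 -0.4 0.3 0 0 0 0" --pt "0 -0.3 0.3 0 0 0 0" --pt "0 0 0.2 0 0 0 0" --pt "0 0 0.1 0 0 0 0" --pt "0 0 0 0 0 0 0"

```text
time: 3.58
ee_pos: [455.3, -165.5, 387.7]
eef_rot: [-0.0, 1.0, 0.0, -0.0]
contact_force: [-0.7, 2.6, 5.2]
opening: 0.001
gripper_force: 2.7
```

Emit:
play_rows --pt "0 0 0.2 0 0 0 0" --pt "0 0 0.1 0 0 0 0" --pt "0 0 0 0 0 0 0"

```text
time: 3.95
ee_pos: [455.4, -165.3, 385.7]
eef_rot: [-0.0, 1.0, 0.001, 0.0]
contact_force: [-6.3, 5.7, 20.6]
opening: 0.006
gripper_force: 10.8
```

The force climbed to 20 N against the stop, so the lid should have caught. I'll lift and check.

Emit:
play_rows --pt "0 0 -0.5 0 0 0 0" --pt "0 0 -1 0 0 0 0" --pt "0 0 -3 0 0 0 0" --pt "0 0 -3 0 0 0 0" --pt "-2 0 -3 0 0 0 0"

```text
time: 4.58
ee_pos: [435.5, -165.7, 490.8]
eef_rot: [-0.0, 1.0, 0.001, -0.0]
contact_force: [0.3, -0.3, 0.2]
opening: 0.004
gripper_force: 0.0
```

Run:
```python
from cell import r
import cv2,numpy as np
from h import *
for n in ('side','wrist'):
    c=r.capture(n);np.savez(n+'.npz',**c)
    if n=='side': a=cv2.resize(c['color'][180:300,230:350],None,fx=4,fy=4)
    else: a=cv2.resize(c['color'],None,fx=.5,fy=.5); a=np.pad(a,((0,280),(0,0),(0,0)))
    cv2.imwrite('t_%s.png'%n,a[:,:,::-1])
cv2.imwrite('pics/lid.png',np.hstack([cv2.imread('t_side.png'),cv2.imread('t_wrist.png')]))
W=cloud(load('side'))
m=(abs(W[...,0]-456)<45)&(abs(W[...,1]+180)<45)&(W[...,2]>150)&(W[...,2]<230)
print(np.percentile(W[m][:,2],[5,25,50,75,95]),m.sum())
# wrist: kettle points
c=load('wrist');V=cloud(c)
m=(V[...,1]<-265)&(V[...,1]>-330)&(abs(V[...,0]-450)<40)&(V[...,2]>178)&(V[...,2]<215)
p=V[m];print('lever',len(p)); 
if len(p): print(cv2.minAreaRect(p[:,:2].astype(np.float32)),p.mean(0))
m=(abs(V[...,2]-174)<4)&(abs(V[...,0]-456)<80)&(abs(V[...,1]+180)<80);print('rim',np.nanmin(V[m],0),np.nanmax(V[m],0))
print(r.state()['ee_pos'])
```

```text
[179.70307174 183.36395071 185.2192061  187.3330214  189.88777644] 631
lever 1528
((450.0862731933594, -288.5052795410156), (48.144840240478516, 27.687299728393555), 86.24141693115234) [ 450.25467299 -288.35212322  190.00050638]
rim [ 398.97725293 -259.99392905  170.01098173] [ 517.19050071 -103.90266768  177.99924643]
[ 434.40171645 -166.09063889  492.85672032]
```

View pics/lid.png

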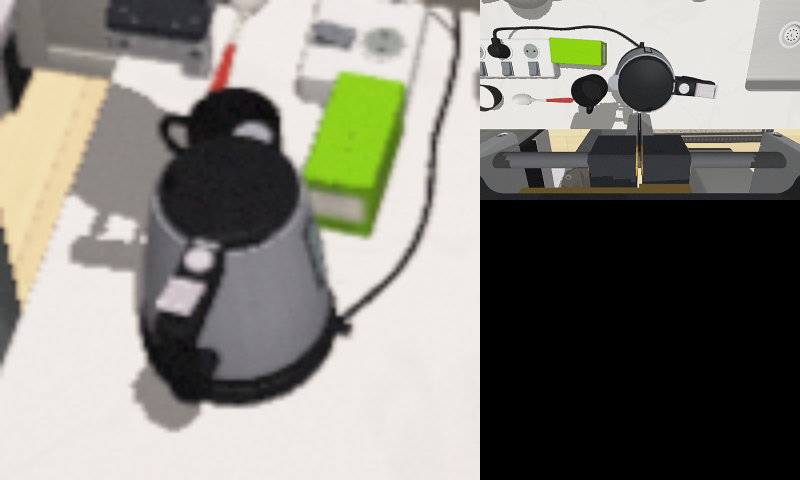

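The lid is flat and shut (top z about 188 mm). Now I cross to the rocker.

Emit:
play_rows --pt "1 -5 0 0 0 0 0" --pt "1 -5 0 0 0 0 0" --pt "0.5 -5 3 0 0 0 0" --pt "0 -5 3 0 0 0 0" --pt "0 -5 4 0 0 0 0"

```text
time: 5.3
ee_pos: [460.0, 84.6, 390.0]
eef_rot: [-0.0, 1.0, 0.0, 0.001]
contact_force: [1.6, -0.2, 0.4]
opening: 0.001
gripper_force: 0.0
```

Emit:
play_rows --pt "0.3 -5 3 0 0 0 0" --pt "0 -5 3 0 0 0 0" --pt "0 -1.4 2 0 0 0 0" --pt "0 0 0 0 0 0 0"

```text
time: 5.8
ee_pos: [462.4, 197.8, 309.2]
eef_rot: [0.0, 1.0, 0.001, -0.002]
contact_force: [0.4, -0.5, 1.0]
opening: 0.008
gripper_force: 0.0
```

Run:
```python
from cell import r
import cv2,numpy as np
c=r.capture('wrist');np.savez('wrist2.npz',**c)
cv2.imwrite('pics/w2.png',c['color'][:,:,::-1])
s=r.state();print(s['ee_pos'],s['eef_rot'])
```

```text
[462.82497475 196.92139727 310.22940274] [ 2.04689521e-04  9.99999353e-01  7.10846492e-04 -8.63671289e-04]
```

View pics/w2.png

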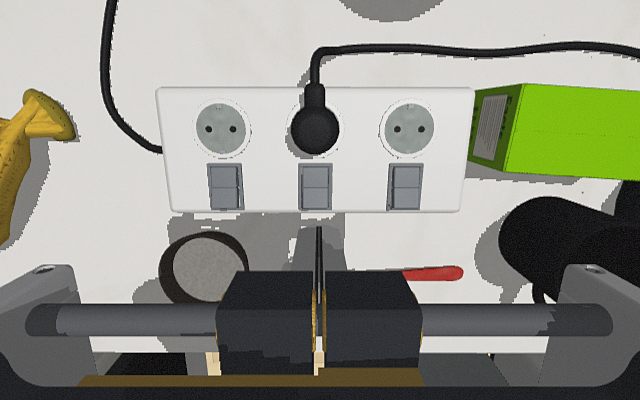

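The wrist view shows the middle rocker at (316,187), its near half around (316,199), and the plug at (315,130). The fingers are in line laterally.

Run:
```python
from h import *
c=load('wrist2')
for p,h in (((316,199),53),((316,187),49),((315,130),76)): print(ray(c,*p,h))
W=cloud(c);p=W[192:206,306:326].reshape(-1,3);print(np.nanmedian(p,0));print(np.round(W[165:215:4,316]))
```

```text
[471.55701021 199.91706832  53.        ]
[480.52582091 199.96427206  49.        ]
[527.20412325 200.46146856  76.        ]
[471.73051699 199.94955103  51.62656706]
[[498. 200.  46.]
 [495. 200.  47.]
 [492. 200.  48.]
 [489. 200.  49.]
 [485. 200.  48.]
 [482. 200.  50.]
 [479. 200.  50.]
 [476. 200.  50.]
 [473. 200.  51.]
 [470. 200.  53.]
 [467. 200.  53.]
 [460. 200.  44.]
 [442. 200.  -1.]]
```

Emit:
play_rows --pt "0.4 -0.2 2.0 0 0 0 0" --pt "0 0 2.0 0 0 0 0" --pt "0 0 1.2 0 0 0 0" --pt "0 0 0.5 0 0 0 0" --pt "0 0 0.3 0 0 0 0"

```text
time: 6.48
ee_pos: [467.2, 198.8, 251.1]
eef_rot: [0.0, 1.0, 0.0, 0.0]
contact_force: [-2.3, -0.8, 2.8]
opening: 0.004
gripper_force: 1.4
```

Emit:
play_rows --pt "0 0 0.2 0 0 0 0" --pt "0 0 0.2 0 0 0 0" --pt "0 0 0.1 0 0 0 0" --pt "0 0 0 0 0 0 0"

```text
time: 6.98
ee_pos: [467.0, 199.3, 247.2]
eef_rot: [0.0, 1.0, 0.0, 0.001]
contact_force: [-10.9, -6.4, 33.7]
opening: 0.007
gripper_force: 17.6
```

Emit:
play_rows --pt "0 0 -0.6 0 0 0 0" --pt "0 0 -2 0 0 0 0" --pt "0 0 -4 0 0 0 0" --pt "0 0 0 0 0 0 0"

```text
time: 7.48
ee_pos: [467.7, 199.5, 314.3]
eef_rot: [-0.001, 1.0, 0.0, 0.002]
contact_force: [0.3, -0.0, -0.6]
opening: 0.006
gripper_force: 0.0
```

Run:
```python
from cell import r
import cv2,numpy as np
from h import *
c=r.capture('wrist');np.savez('wrist3.npz',**c)
cv2.imwrite('pics/w3.png',cv2.resize(c['color'][80:230,150:480],None,fx=2,fy=2)[:,:,::-1])
W=cloud(c)
for y in (126,200,274):
  m=(abs(W[...,1]-y)<7)&(W[...,0]>463)&(W[...,0]<500);p=W[m]
  print(y,np.polyfit(p[:,0],p[:,2],1),[np.round(np.median(p[abs(p[:,0]-x)<3][:,2]),1) for x in (468,474,481,488,494)])
print(r.state()['ee_pos'])
```

```text
126 [   0.8243802  -192.58249407] [np.float64(217.3), np.float64(220.4), np.float64(225.7), np.float64(230.4), np.float64(229.8)]
200 [    4.47926125 -1984.79090037] [np.float64(48.5), np.float64(166.0), np.float64(152.0), np.float64(237.2), np.float64(236.8)]
274 [   0.87161033 -215.83973915] [np.float64(216.8), np.float64(221.4), np.float64(226.3), np.float64(231.0), np.float64(230.0)]
[467.25106401 199.17328031 312.76768305]
```

View pics/w3.png

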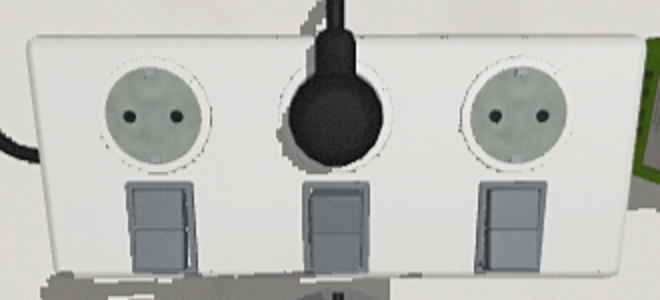

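The middle rocker is now flipped, with its far end raised at (336,190), and its neighbours are unchanged. Now back to the lever.

Emit:
play_rows --pt "-1 0 -5 0 0 0 0" --pt "-0.5 5 -5 0 0 0 0" --pt "0 5 -4 0 0 0 0" --pt "0 5 -2 0 0 0 0" --pt "0 5 0 0 0 0 0"

```text
time: 8.15
ee_pos: [452.6, 4.5, 465.7]
eef_rot: [0.0, 1.0, 0.0, 0.001]
contact_force: [0.9, -0.2, -1.1]
opening: 0.002
gripper_force: 0.0
```

Emit:
play_rows --pt "0 5 0 0 0 0 0" --pt "0 5 0 0 0 0 0" --pt "0 5 0 0 0 0 0" --pt "0 5 0 0 0 0 0" --pt "-0.4 5 0 0 0 0 0"

```text
time: 8.78
ee_pos: [448.7, -245.5, 463.7]
eef_rot: [-0.0, 1.0, 0.0, -0.001]
contact_force: [0.4, -0.3, -0.2]
opening: 0.002
gripper_force: 0.0
```

Emit:
play_rows --pt "0 5 0 0 0 0 0" --pt "0 0 0 0 0 0 0"

```text
time: 9.02
ee_pos: [448.0, -297.3, 463.3]
eef_rot: [0.0, 1.0, -0.002, -0.001]
contact_force: [0.5, 0.6, -0.1]
opening: 0.009
gripper_force: 0.0
```

Run:
```python
from cell import r
import cv2,numpy as np
from h import *
c=r.capture('wrist')
cv2.imwrite('pics/w4.png',c['color'][:,:,::-1]);np.savez('wrist4.npz',**c)
W=cloud(c);g=c['color'].astype(int).min(-1)
m=(W[...,2]>178)&(W[...,2]<215)&(W[...,1]<-230)&(W[...,1]>-330)&(g>110)
n,l,st,ce=cv2.connectedComponentsWithStats(m.astype(np.uint8))
for i in range(1,n):
    if st[i,4]>80: p=W[l==i];print(st[i],p.mean(0).round(1),np.round(cv2.minAreaRect(p[:,:2].astype(np.float32))[0:2],1))
print(r.state()['ee_pos'],r.state()['qpos'])
```

```text
[246 185   6  21  81] [ 453.2 -234.1  179.3] [[ 453.5 -234.2]
 [   4.4   19. ]]
[257 186  24  24 430] [ 452.3 -253.2  184.8] [[ 451.3 -252.8]
 [  19.9   22.5]]
[ 293  186   44   36 1224] [ 449.8 -293.5  193.5] [[ 448.9 -293.4]
 [  36.5   26.4]]
[ 448.54443755 -295.17947358  463.36676267] [ 0.50796452  0.15291224 -0.05160757  1.84014387  0.00897382  1.15076365
 -1.1194423 ]
```

Emit:
play_rows --pt "0 0.7 2.0 0 0 0 0" --pt "0 0 2.5 0 0 0 0" --pt "0 0 1.7 0 0 0 0" --pt "0 0 0.5 0 0 0 0" --pt "0 0 0.3 0 0 0 0"

```text
time: 9.7
ee_pos: [449.0, -300.6, 395.0]
eef_rot: [0.0, 1.0, 0.001, -0.0]
contact_force: [-4.3, -0.2, 6.1]
opening: 0.007
gripper_force: 2.9
```

Emit:
play_rows --pt "0 0 0.2 0 0 0 0" --pt "0 0 0.2 0 0 0 0" --pt "0 0 0.1 0 0 0 0" --pt "0 0 0 0 0 0 0"

```text
time: 10.2
ee_pos: [448.9, -300.8, 389.8]
eef_rot: [-0.0, 1.0, 0.0, 0.0]
contact_force: [0.6, 1.2, 0.1]
opening: 0.007
gripper_force: 0.0
```

Emit:
play_rows --pt "0 0 0.2 0 0 0 0" --pt "0 0 0.1 0 0 0 0" --pt "0 0 0 0 0 0 0"

```text
time: 10.58
ee_pos: [448.9, -301.1, 387.3]
eef_rot: [0.0, 1.0, 0.0, 0.0]
contact_force: [-2.8, 0.1, 8.8]
opening: 0.006
gripper_force: 4.1
```

The lever is firm at its stop, so I retreat and check.

Emit:
play_rows --pt "0 0 -0.6 0 0 0 0" --pt "0 0 -2 0 0 0 0" --pt "0 0 -4 0 0 0 0" --pt "0 3 -3 0 0 0 0" --pt "-1 4 0 0 0 0 0"

```text
time: 11.2
ee_pos: [439.8, -371.1, 485.7]
eef_rot: [0.001, 1.0, 0.002, 0.002]
contact_force: [0.7, 0.2, -1.4]
opening: 0.002
gripper_force: 0.0
```

Run:
```python
from cell import r
import cv2,numpy as np
from h import *
c=r.capture('wrist');d=r.capture('top')
a=cv2.resize(c['color'],None,fx=1,fy=1)[60:260];b=cv2.resize(d['color'][155:245,205:425],(640,262))
cv2.imwrite('pics/end.png',np.vstack([a,b])[:,:,::-1])
W=cloud(c);g=c['color'].astype(int).min(-1)
m=(W[...,2]>178)&(W[...,2]<215)&(W[...,1]<-230)&(W[...,1]>-330)&(g>110)
n,l,st,ce=cv2.connectedComponentsWithStats(m.astype(np.uint8))
for i in range(1,n):
    if st[i,4]>80: p=W[l==i];print(p.mean(0).round(1),np.percentile(p[:,2],[5,95]),np.polyfit(p[:,1],p[:,2],1))
m=(abs(W[...,0]-456)<40)&(abs(W[...,1]+180)<40)&(W[...,2]>120)&(W[...,2]<300);print('lid z',np.percentile(W[m][:,2],[5,50,95]))
print(r.state()['ee_pos'],r.state()['time'])
```

```text
[ 449.4 -294.8  188.1] [186.64090993 189.71761353] [-1.44382365e-02  1.83825311e+02]
[ 452.1 -253.6  184.8] [182.14119915 186.35577572] [2.23079221e-02 1.90471679e+02]
lid z [185.21619159 187.87063133 189.74023681]
[ 437.20050159 -374.50325988  483.21458037] 11.3
```

View pics/end.png

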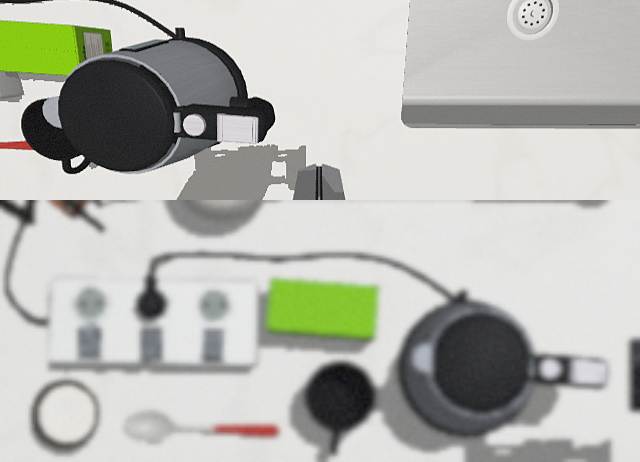

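The lever lies flat at z = 188 mm, the lid is shut at 188 mm, and the kettle and the other things are unmoved.

```bash
python3 -c "
from cell import r
print(r.close_job())"
```

```text
the job is handed in; nothing more can be done
None
```

The job is handed in: the lid was shut first, then the middle socket switched on, then the boil lever pressed, and the final camera check showed the lid and lever down and nothing else visibly moved; no verdict was returned.

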